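# Clamp a two-piece plaster mould shut and hold it

## Task

Close the two-piece plaster mould in the casting jig: pump the trigger of the bar clamp, squeezing it against the handle and letting it out again, until the moving jaw has pushed the two halves together against the fixed pad and its thick soft pad is pressed in by about 5 mm - firm, but do not crush the plaster. Work by the trigger only, without pushing the mould, the jaw or the bar by hand, and leave the beaker, brush and plaster bat where they are. Finish while still holding the trigger squeezed.

Things in the scene. Friction and masses are not known exactly. Their poses are not given: they have to be found in the camera images.
- jig: Casting jig, fixed on the bench: plywood board 170 (x) x 310 (y) x 18 mm with a black one-hand bar clamp lying on its side, its plane 62 mm up. Origin on the bench under the bar's centre line, in the plane of the fixed pad's face. z up; y along the steel bar, fixed to moving jaw; x from the handle across the bar to the mould. In mm: board x -35..135, y -120..190; bar 18 x 6 at x 0.
- fixed_pad (a point): Middle of the fixed jaw's rubber pad face (32 wide, 34 high), which looks to the jig's +y, 70 mm from the bar, 62 mm up. Behind it the black housing through which the bar runs: jig x -22..40, y -62..-8, top 84 mm up; the fixed jaw sticks out of it to x 95.
- handle (a point): Middle of the handle's outer face (looks to the jig's -y), 62 mm up. The handle is a black bar that sticks out of the housing to -x of the jig, free in the air: x -125..-31, y -60..-40 (20 thick), 26 high. It is fixed.
- clamp_grip (a point): Where to take handle and trigger together from above, fingers closing along the jig's y: 62 mm up, jig x -70, midway between their outer faces with the trigger FULLY SQUEEZED (33 mm over both). Let out, the trigger's face is 30 mm to +y of here. The handle does not give: centre the gripper here or up to 3 mm to +y; opening to 66 to 70 mm lets the trigger fully out. Axes as the jig's.
- trigger (a joint): Swing of the trigger, rad: 0 let out (a spring returns it, 2 to 5 N at the grip), 0.13 fully squeezed on its own stop, 3 mm short of the handle. A full squeeze draws the bar 3 to 4 mm (1.5 to 3 mm under load); let out, the bar stays within 1 mm of where it is, and the next squeeze draws it on. Under load the trigger pushes back at the grip with a third of the clamping force more.
- trigger_front (a point): Middle of the outer face (to +y) of the trigger: a black blade 74 mm long, 10 thick, 22 high beside the handle on its +y side, at its height. It pivots in the housing, 104 mm from here. Let out, it leans 0.13 rad away from the handle.
- bar (a joint): How far the steel bar and moving jaw have been drawn towards the fixed jaw, in m, 0 to 0.075: the pad's uncompressed face is 118 mm minus this from the fixed pad's face. At the start 0 to 0.018.
- moving_pad (a point): Middle of the face of the moving jaw's soft pad, that looks to -y of the jig. Pad 32 wide, 34 high, 28 mm thick, rubber, 70 mm from the bar, 62 mm above the bench. The jaw behind it is black, 22 mm thick, at the end of the bar.
- soft_pad (a joint): How far the moving jaw's soft pad is pressed in, in m: 0 free; it pushes back with 4 N per mm (so 5 mm is 20 N), and is solid at 0.014. Just sliding the halves along the board presses it in by about 0.5 to 1.5 mm.
- mould_near: Half of the plaster mould next to the fixed pad: white block 100 (x) x 42 (y) x 85 mm high, about 0.4 kg, standing loose on the board with half of a beaker-shaped hollow 52 mm wide in its +y face, open at the top. Origin: centre of its underside, 18 mm above the bench. Starts 1 to 5 mm from the fixed pad.
- mould_far: Other half, next to the moving jaw, same size and weight, hollow in its -y face. Origin: centre of its underside. It starts 2 to 6 mm from the near half. Closed, the two stand 42 mm apart from origin to origin and together measure 84 mm along y.
- beaker: Bystander: loose white beaker, 58 mm across, 75 mm high, upright on the bench. Origin: centre of its underside.
- brush: Bystander: loose flat paint brush with a wooden handle lying on the bench along its own x.
- bat: Bystander: loose round plaster bat, 110 mm across, 18 mm high, flat on the bench. Origin: centre of its underside.
There are look-alikes about, which are no part of the job. Leave any blue or yellow look-alike of the mould_near alone.

How it is judged:
By the outcome, as a careful person would: the job done as asked, in the order asked, and still so for the second after the job is handed in, while the arm keeps its last pose, push and grip.
It also fails if it takes over 51 s, if anything falls off the work surface, if the arm or the gripper's body presses on something with over 40 N, if the wrist force passes 120 N, or if a joint passes its speed limit or range.

## Robot

A 6-joint arm with a two-finger parallel gripper is mounted at the origin on the work surface. World frame = base frame: x ahead of the robot, y to its left, z up, the work surface at z = 0. Lengths are in m, angles in degrees, forces in N, time in s.
With the tool pointing down it reaches from about 0.3 to 0.825 m from the base axis. Payload 5.4 kg.
Tool frame: the origin (TCP) lies on the centre line of the jaws, within the pads' length; the fingertips stand 19 mm ahead of it and the grasp point (between the pads) is the TCP (arm.finger_overhang is the distance from the TCP to the fingertips, in m); x points along the fingers, z is the direction in which the jaws open and shut, and the axes are right-handed (so a half turn about x gives the same grasp; the last joint's range is limited). The gripper opens to 92 mm and grips with 3 to 60 N. Pads are 20 mm wide; open, the fingers measure 128 mm over their backs; the gripper's body (75 mm by 189 mm) begins 69 mm behind the grasp point.
Start: joints at [65.082, 9.076, 91.501, -0, 79.423, -12.038], TCP at [0.128, 0.561, 0.234] pointing down, gripper open.
Joint ranges: [-166.64, 166.64], [-54.1, 131.32], [10.49, 154.53], [-73.88, 253.88], [9.74, 151.15], [-171.62, 171.62]. Speed limits (degrees/s): [147.25, 147.25, 180, 180, 180, 180].

## Interface

Orientations are given as [roll, pitch, yaw] about the fixed x, y, z axes, in that order (R = Rz(yaw) Ry(pitch) Rx(roll)).
In Python, from workcell import arm gives the robot as it stands.
- The arm moves only by the tool step_arm, never from a script. Its argument "increments" is a list that holds one entry, the list of rows, each a list of 7 numbers: the shift along the tool's x, y, z in mm, then the turn, a rotation vector about the tool's x, y, z in degrees, then the closure, from 0 (fully open) to 1 (shut). A call has exactly 8 rows; each row shifts and turns the pose as measured when the row begins, along the tool's axes as they then stand; what a row does not reach is not made up. A row lasts 1/12 s, in which the tool goes at most 41.7 mm and 7.16 degrees, less where a joint would pass 70% of its speed; a pose out of reach is approached as far as the arm can. A call is refused whole if a number of a shift passes 41.7 or a number of a turn 7.16, either way. A call with a gripper value outside its range is refused whole. The fingers move at their own pace and stop on an object; "squeeze" is the grip in N (left out, the last holds). Time passes only in rows, so rows that do not move let the fingers close, or fill a call up. It gives the time, the measured TCP pose, the force and the opening at its end, in the units of the state.
- arm.state(): the state, without advancing time (a new reading comes with each control period).
- arm.snapshot(name): name is "scene" or "top"; returns a dict with "color" (420x560x3 uint8, blue, green, red), "fx", "fy", "cx", "cy" (pixels), "rvec" (rotation vector, rad) and "tvec" (3), from world to camera coordinates, as OpenCV has them. Camera axes: x right, y down, z forward; pixel columns grow to the right and rows downward; lengths in m; the calibration is good to about 2 mm. A picture is of the moment at which its call begins. There is no depth.
- arm.close_job(): hands the job in, once; it reports no verdict.
The state is a dict: "time": time; "joints": joint angles; "joint_velocities": joint speeds; "joint_efforts": joint torques, N m; "eef_pos": TCP position; "tcp_rot": TCP orientation; "ft_force": force on the tool from outside, world axes, zero at the start; "moment": the same for the moment, N m; "grip_width": finger opening in m.
Only numpy, scipy, OpenCV 4.12 (cv2) and the standard library are available. Lean on these libraries where they do the work, as an engineer would, in place of code of your own. Each camera call takes 0.05 s, during which the arm holds its last target. There are 200 camera calls.

## Working session

There is one attempt and no reset: what is moved stays moved. The work goes in short steps, Python scripts to look and compute and a tool call to move; the robot and the scene stay as the last step left them, time stands still between calls to the robot, and variables do not carry over. Pictures are saved under pics/ and viewed, about 8 in all and at most 12, crops included, and the job is handed in when it is done.

Besides the shell and the picture viewer there is one more tool, called after "Call:" as a command line: name --argument value ..., lists and objects as JSON in quotes. step_arm: Moves the arm, as the interface text tells. Its arguments: {"type":"object","properties":{"increments":{"type":"array","items":{"type":"array","items":{"type":"array","items":{"type":"number"}}}},"squeeze":{"type":"number"}},"required":["increments"]}

```bash
mkdir -p pics; cat > h.py <<'E'
import numpy as np, cv2
from workcell import arm
def snap(n):
    s=arm.snapshot(n); return s
def ray(s,u,v,z):
    R=cv2.Rodrigues(np.array(s["rvec"],float))[0]; t=np.array(s["tvec"],float)
    d=R.T@np.array([(u-s["cx"])/s["fx"],(v-s["cy"])/s["fy"],1]); c=-R.T@t
    return c+d*(z-c[2])/d[2]
def proj(s,P):
    return cv2.projectPoints(np.array(P,float).reshape(-1,3),np.array(s["rvec"],float),np.array(s["tvec"],float),np.array([[s["fx"],0,s["cx"]],[0,s["fy"],s["cy"]],[0,0,1.]]),None)[0][:,0]
E
python3 - <<'E'
from h import *
import pickle
for n in("scene","top"):
    s=snap(n); pickle.dump(s,open(n+".pkl","wb")); cv2.imwrite(f"pics/{n}0.png",cv2.resize(s["color"],(784,588),interpolation=cv2.INTER_CUBIC))
    print(n,s["fx"],s["cx"],s["cy"])
    R=cv2.Rodrigues(np.array(s["rvec"],float))[0]; print(-R.T@np.array(s["tvec"]))
print(arm.state())
E
```

```text
scene 487.45264190670537 273.6849294387546 212.78264606953834
[1.43449887 0.21258636 0.83621215]
top 385.93619084071423 277.71262771016666 210.23182034762726
[0.56135194 0.0712201  1.0317039 ]
{'time': 0.1, 'joints': array([ 6.50823017e+01,  9.10981837e+00,  9.15635246e+01, -1.14238361e-04,
        7.94237480e+01, -1.20383946e+01]), 'joint_velocities': array([-0.02242846, -0.08318805, -0.178295  , -0.01034625,  0.0293679 ,
        0.05615304]), 'joint_efforts': array([ 1.14096904e-04, -3.86501205e+01, -3.22961247e+01,  7.03113573e-02,
        3.38295428e-02, -4.73555463e-05]), 'eef_pos': array([0.127965  , 0.56003727, 0.23272225]), 'tcp_rot': array([ 168.02785393,   89.90290897, -114.85142874]), 'ft_force': array([-0.42816085, -0.36204032,  0.10132327]), 'moment': array([ 0.00896103, -0.00042922, -0.03796879]), 'grip_width': 0.09215041587256413}
```

View pics/top0.png

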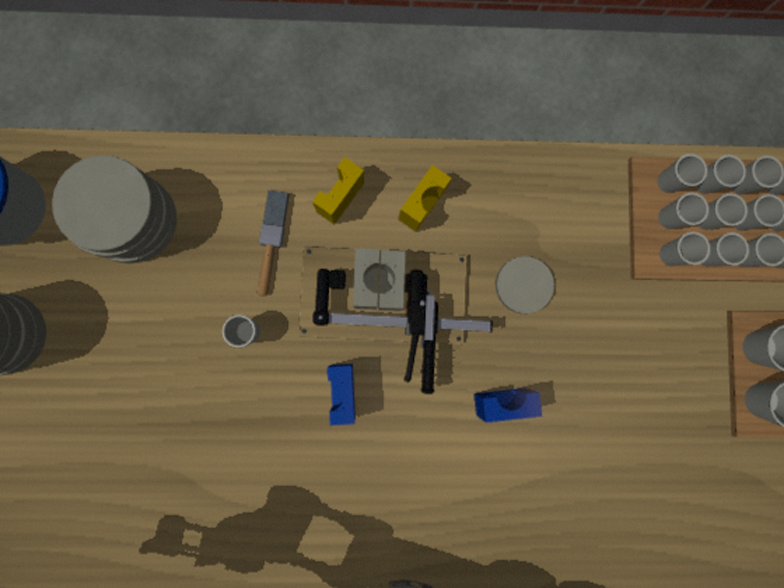

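View pics/scene0.png

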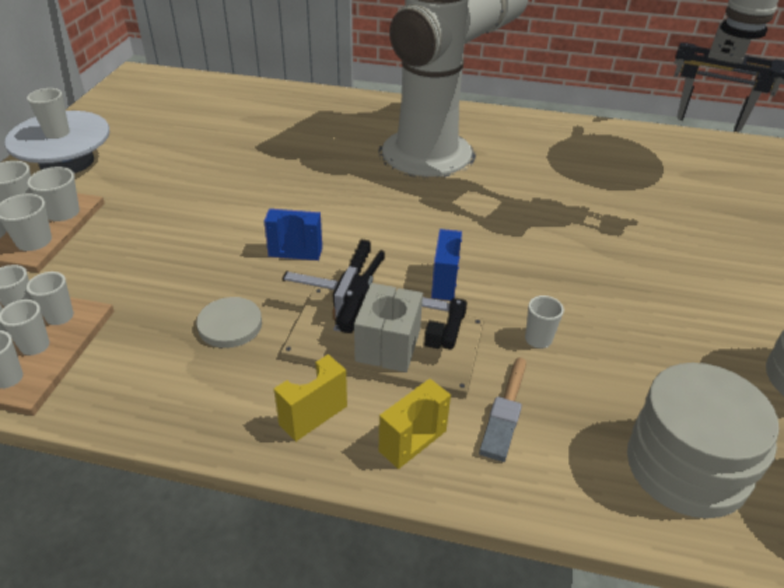

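The top view shows the jig at (300–470, 247–390), with the handle pointing down (toward the robot) at (428, 390) and the trigger at (408, 380). The yellow and blue look-alikes sit around it. Next I'll enlarge the jig to get its pose.

```bash
python3 - <<'E'
from h import *
import pickle
s=pickle.load(open("top.pkl","rb"))
c=s["color"][170:290,205:365]; c=cv2.convertScaleAbs(c,alpha=1.6,beta=15)
cv2.imwrite("pics/topc.png",cv2.resize(c,None,fx=5,fy=5,interpolation=cv2.INTER_CUBIC))
E
```

```text
(no output)
```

View pics/topc.png

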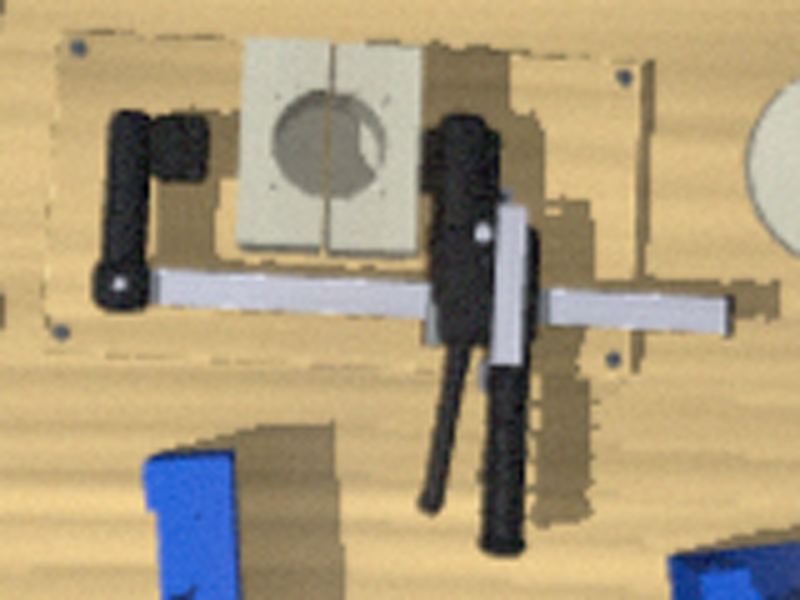

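Crop readings:
- Board corners: (62,33), (643,60), (630,370), (45,352).
- Handle end: (502,553), with its edges at x 482 and 524.
- Bar: from (155,287) to (732,315).

I'll fit the jig's pose from these.

```bash
python3 - <<'E'
from h import *
import pickle
from scipy.optimize import least_squares
s=pickle.load(open("top.pkl","rb"))
L=[(135,190,18,62,33),(135,-120,18,643,58),(-35,-120,18,631,368),(-35,190,18,45,352),
 (-125,-40,75,482,552),(-125,-60,75,523,552)]
A=np.array(L,float); P=A[:,:3]/1000; uv=(A[:,3:]+.5)/5-.5+[205,170]
def W(p,P):
    c,q=np.cos(p[2]),np.sin(p[2]); return np.c_[p[0]+c*P[:,0]-q*P[:,1],p[1]+q*P[:,0]+c*P[:,1],P[:,2]]
f=lambda p:(proj(s,W(p,P))-uv).ravel()
r=least_squares(f,[.55,.07,0]); p=r.x; print(p[:2],np.degrees(p[2])); print(np.round(f(p).reshape(-1,2),2))
np.save("jig.npy",p)
g=W(p,np.array([[-70,-43.5,62],[-70,-42,62]])/1000); print("grip",g)
# scene overlay
s2=pickle.load(open("scene.pkl","rb")); out=[]
pts=np.array([(135,190,18),(135,-120,18),(-35,-120,18),(-35,190,18),(-125,-40,75),(-125,-60,75),(-31,-60,75),(-31,-40,75),(-70,-43.5,75)])/1000
for t in((s,(205,170)),(s2,(190,160))):
    (a,b)=t[1]; im=cv2.resize(cv2.convertScaleAbs(t[0]["color"][b:b+120,a:a+160],alpha=1.6,beta=15),None,fx=4,fy=4,interpolation=cv2.INTER_CUBIC)
    for q in proj(t[0],W(p,pts)): cv2.circle(im,tuple(int(k) for k in ((q-[a,b]+.5)*4)),3,(0,0,255),1)
    out.append(im)
cv2.imwrite("pics/ov.png",cv2.resize(np.vstack(out),(400,600)) if 0 else cv2.resize(np.hstack(out),(800,300),interpolation=cv2.INTER_AREA))
# desired tool orientation and starting error
from scipy.spatial.transform import Rotation as Ro
st=arm.state(); R=Ro.from_euler("xyz",st["tcp_rot"],degrees=True).as_matrix(); print(np.round(R,3))
E
```

```text
[0.59090938 0.00815012] -1.6722507308505035
[[-0.77 -1.04]
 [-0.29 -0.63]
 [ 0.25  1.28]
 [-0.81 -0.27]
 [ 0.82  0.13]
 [ 0.71  0.42]]
grip [[ 0.51966977 -0.03328861  0.062     ]
 [ 0.51971354 -0.03178925  0.062     ]]
[[-0.001 -0.975  0.223]
 [-0.002  0.223  0.975]
 [-1.     0.    -0.002]]
```

View pics/ov.png

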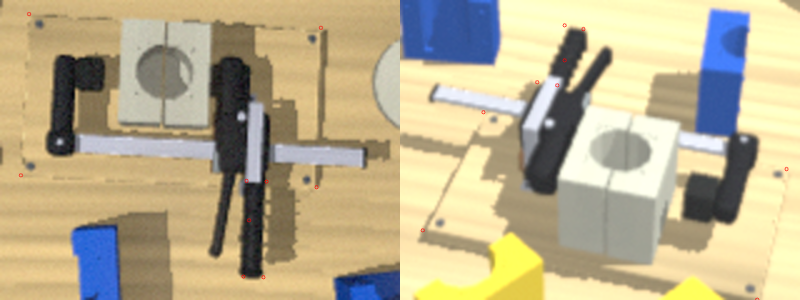

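The fit puts the handle about 2 mm too far to −y in both views: dots at (564,26) and (583,30) in the scene against a seen tip near (570–588, 33). I'll zoom in on the handle in the scene view and refine the fit.

```bash
python3 - <<'E'
from h import *
import pickle
s=pickle.load(open("scene.pkl","rb"))
c=cv2.convertScaleAbs(s["color"][165:225,195:275],alpha=2,beta=20)
cv2.imwrite("pics/sc.png",cv2.resize(c,None,fx=10,fy=10,interpolation=cv2.INTER_CUBIC))
E
```

```text
(no output)
```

View pics/sc.png

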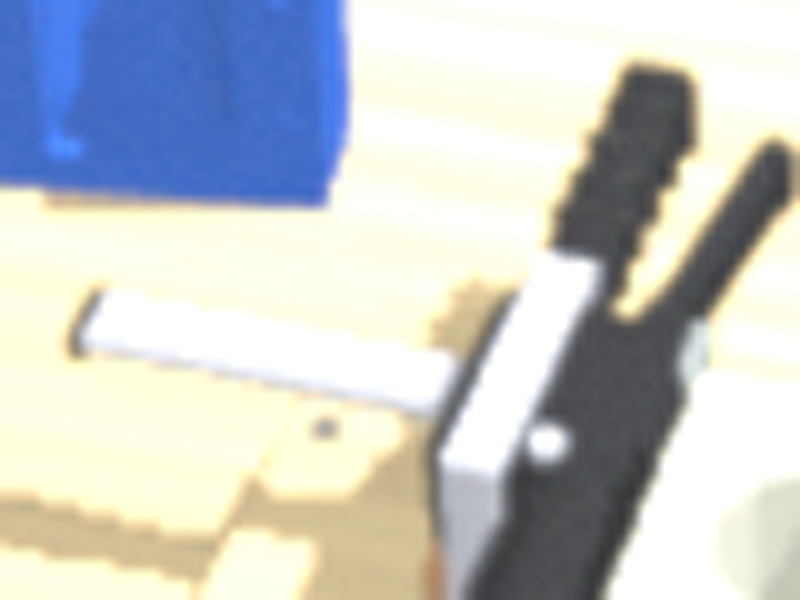

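In the scene zoom the handle's end-top corners are at (628,65) and (692,75). I'll refit with these added, treating the left silhouette edge in the top view as the handle's lower edge.

```bash
python3 - <<'E'
from h import *
import pickle
from scipy.optimize import least_squares
from scipy.spatial.transform import Rotation as Ro
s=pickle.load(open("top.pkl","rb")); s2=pickle.load(open("scene.pkl","rb"))
A=np.array([(135,190,18,62,33,.5),(135,-120,18,643,58,.5),(-35,-120,18,631,368,.5),(-35,190,18,45,352,.5),
 (-125,-60,75,523,552,1),(-125,-40,49,482,550,1)],float); B=np.array([(-125,-60,75,628,65,1),(-125,-40,75,692,75,1)],float)
def W(p,P):
    c,q=np.cos(p[2]),np.sin(p[2]); return np.c_[p[0]+c*P[:,0]-q*P[:,1],p[1]+q*P[:,0]+c*P[:,1],P[:,2]]
ua=(A[:,3:5]+.5)/5-.5+[205,170]; ub=(B[:,3:5]+.5)/10-.5+[195,165]
f=lambda p:np.r_[((proj(s,W(p,A[:,:3]/1000))-ua)*A[:,5:]).ravel(),((proj(s2,W(p,B[:,:3]/1000))-ub)).ravel()]
r=least_squares(f,[.59,.008,-.03]); p=r.x; print(p[:2],np.degrees(p[2])); print(np.round(f(p).reshape(-1,2),2))
np.save("jig.npy",p)
g=W(p,np.array([[-70,-42,62]])/1000)[0]; print("grip+1.5",g)
st=arm.state(); R=Ro.from_euler("xyz",st["tcp_rot"],degrees=True).as_matrix()
yj=np.array([-np.sin(p[2]),np.cos(p[2]),0]); Rt=np.c_[[0,0,-1],np.cross(yj,[0,0,-1]),yj]
rv=Ro.from_matrix(R.T@Rt).as_rotvec(degrees=True); print("turn",rv)
print("start err tool mm",R.T@(g-st["eef_pos"])*1e3, "target-frame",Rt.T@(g-st["eef_pos"])*1e3,)
E
```

```text
[0.59142643 0.00952477] -1.9183501501568743
[[-0.52 -0.77]
 [-0.29 -0.31]
 [-0.16  0.64]
 [-0.69 -0.39]
 [-0.06  0.31]
 [-0.99 -0.68]
 [-1.37 -1.15]
 [-0.29 -0.84]]
grip+1.5 [ 0.5200597  -0.03010843  0.062     ]
turn [-10.9609299   -0.09276287  -0.02916369]
start err tool mm [ 171.35020154 -513.83253054 -487.6182101 ] target-frame [ 170.72225017 -411.63023754 -576.68946641]
```

Call:
step_arm --increments '[[[0,0,0,-5.5,0,0,0.1],[0,0,0,-5.5,0,0,0.24],[0,-22.9,-32,0,0,0,0.24],[0,-22.9,-32,0,0,0,0.24],[0,-22.9,-32,0,0,0,0.24],[0,-22.9,-32,0,0,0,0.24],[0,-22.9,-32,0,0,0,0.24],[0,-22.9,-32,0,0,0,0.24]]]' --squeeze 60

```text
time: 0.77
eef_pos: [0.2597, 0.3605, 0.2274]
tcp_rot: [137.1, 89.5, -133.5]
ft_force: [1.1, 0.0, -0.4]
grip_width: 0.0698
```

Call:
step_arm --increments '[[[0,-22.9,-32,0,0,0,0.24],[0,-22.9,-32,0,0,0,0.24],[0,-22.9,-32,0,0,0,0.24],[0,-22.9,-32,0,0,0,0.24],[0,-22.9,-32,0,0,0,0.24],[0,-22.9,-32,0,0,0,0.24],[0,-22.9,-32,0,0,0,0.24],[0,-22.9,-32,0,0,0,0.24]]]'

```text
time: 1.43
eef_pos: [0.4439, 0.088, 0.226]
tcp_rot: [132.6, 89.4, -137.9]
ft_force: [1.0, 0.1, 0.3]
grip_width: 0.0699
```

```bash
cat > e.py <<'E'
from h import *
from scipy.spatial.transform import Rotation as Ro
import sys
p=np.load("jig.npy"); c,q=np.cos(p[2]),np.sin(p[2])
def J(P): d=(np.array(P)[:2]-p[:2]); return np.r_[c*d[0]+q*d[1],-q*d[0]+c*d[1],P[2]]*1e3
st=arm.state(); R=Ro.from_euler("xyz",st["tcp_rot"],degrees=True).as_matrix()
yj=np.array([-q,c,0]); Rt=np.c_[[0,0,-1],np.cross(yj,[0,0,-1]),yj]
g=np.array([p[0]-c*.07+q*.042,p[1]-q*.07-c*.042,.062])
print("t",st["time"],"tcp jig",J(st["eef_pos"]).round(1),"move",(R.T@(g-st["eef_pos"])*1e3).round(1),"turn",Ro.from_matrix(R.T@Rt).as_rotvec(degrees=True).round(2),"F",st["ft_force"].round(1),"w",round(st["grip_width"]*1e3,1))
E
python3 e.py
```

```text
t 1.4333 tcp jig [-150.1   73.5  226. ] move [ 164.2  -78.3 -116.4] turn [ 1.43 -0.38 -0.41] F [1.  0.1 0.3] w 69.9
```

Call:
step_arm --increments '[[[0,-16,-23,1.43,-0.38,-0.41,0.24],[0,-16,-23,0,0,0,0.24],[0,-16,-23,0,0,0,0.24],[0,-16,-23,0,0,0,0.24],[0,-14,-22,0,0,0,0.24],[20,0,0,0,0,0,0.24],[20,0,0,0,0,0,0.24],[0,0,0,0,0,0,0.24]]]'

```text
time: 2.1
eef_pos: [0.5236, -0.0442, 0.1827]
tcp_rot: [174.6, 89.9, -98.1]
ft_force: [-0.8, 0.8, 0.0]
grip_width: 0.07
```

```bash
python3 e.py
```

```text
t 2.1 tcp jig [-66.  -56.  182.7] move [120.7   4.1  14.1] turn [-0.79 -0.08 -0.01] F [-0.8  0.8  0. ] w 70.0
```

Call:
step_arm --increments '[[[0,4,14,-0.8,0,0,0.24],[25,0,0,0,0,0,0.24],[25,0,0,0,0,0,0.24],[20,0,0,0,0,0,0.24],[5,0,0,0,0,0,0.24],[0,0,0,0,0,0,0.24],[0,0,0,0,0,0,0.24],[0,0,0,0,0,0,0.24]]]'

```text
time: 2.77
eef_pos: [0.5214, -0.0227, 0.1128]
tcp_rot: [-96.6, 89.6, -8.0]
ft_force: [-0.0, -0.4, -0.5]
grip_width: 0.07
```

```bash
python3 e.py; python3 - <<'E'
from h import *
o=[]
for n,(b,a) in(("top",(190,235)),("scene",(130,195))):
    s=snap(n); o.append(cv2.resize(cv2.convertScaleAbs(s["color"][b:b+100,a:a+100],alpha=1.8,beta=20),(400,400),interpolation=cv2.INTER_CUBIC))
cv2.imwrite("pics/p6.png",np.hstack(o))
E
```

```text
t 2.7667 tcp jig [-68.9 -34.6 112.8] move [50.8  1.5 -7.4] turn [ 0.49 -0.04  0.36] F [-0.  -0.4 -0.5] w 70.0
```

View pics/p6.png

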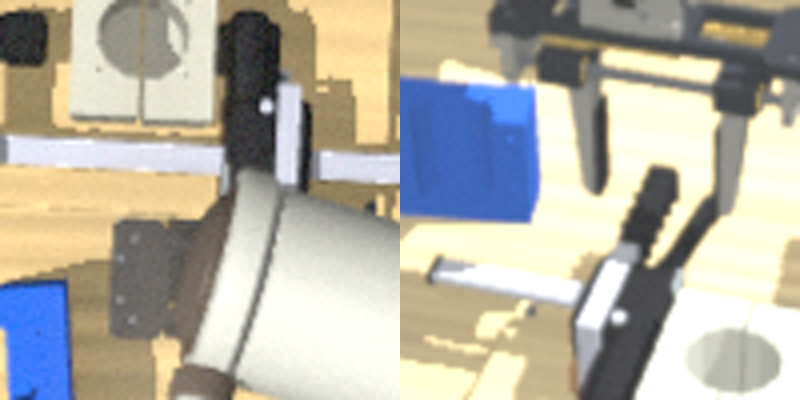

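The view shows both fingers still above the clamp: left finger tip at (600,190), right finger at (725,200), handle and trigger between them. I'll correct the lateral offset first, then descend.

Call:
step_arm --increments '[[[0,1.5,-7,0.5,0,0.3,0.24],[0,0,0,0,0,0,0.24],[0,0,0,0,0,0,0.24],[4,0,0,0,0,0,0.24],[4,0,0,0,0,0,0.24],[0,0,0,0,0,0,0.24],[0,0,0,0,0,0,0.24],[0,0,0,0,0,0,0.24]]]'

```text
time: 3.53
eef_pos: [0.5218, -0.0319, 0.107]
tcp_rot: [-110.2, 89.6, -22.3]
ft_force: [-0.3, -0.5, 0.1]
grip_width: 0.0699
```

```bash
python3 e.py
```

```text
t 3.5333 tcp jig [-68.2 -43.8 107. ] move [45.   2.1  1.9] turn [-0.15 -0.13  0.35] F [-0.3 -0.5  0.1] w 69.9
```

Call:
step_arm --increments '[[[8,2,2,0,0,0,0.24],[10,0,0,0,0,0,0.24],[10,0,0,0,0,0,0.24],[10,0,0,0,0,0,0.24],[6,0,0,0,0,0,0.24],[1,0,0,0,0,0,0.24],[0,0,0,0,0,0,0.24],[0,0,0,0,0,0,0.24]]]'

```text
time: 4.2
eef_pos: [0.5182, -0.029, 0.055]
tcp_rot: [-119.9, 89.9, -32.0]
ft_force: [0.4, -0.3, 1.1]
grip_width: 0.0698
```

```bash
python3 e.py
```

```text
t 4.2 tcp jig [-71.9 -41.   55. ] move [-7.  -1.9 -1. ] turn [-0.13 -0.07  0.11] F [ 0.4 -0.3  1.1] w 69.8
```

Call:
step_arm --increments '[[[-5,-1.5,-0.5,0,0,0,0.24],[0,0,0,0,0,0,0.3],[0,0,0,0,0,0,0.36],[0,0,0,0,0,0,0.42],[0,0,0,0,0,0,0.48],[0,0,0,0,0,0,0.54],[0,0,0,0,0,0,0.54],[0,0,0,0,0,0,0.54]]]' --squeeze 25

```text
time: 4.87
eef_pos: [0.5199, -0.0259, 0.0613]
tcp_rot: [-25.5, 89.6, 62.4]
ft_force: [0.5, 2.0, -2.2]
grip_width: 0.0424
```

```bash
python3 e.py
```

```text
t 4.8667 tcp jig [-70.3 -37.8  61.3] move [-0.7 -0.3 -4.2] turn [-0.21  0.33  0.16] F [ 0.5  2.  -2.2] w 42.4
```

Call:
step_arm --increments '[[[0,0,0,0,0,0,0.58],[0,0,0,0,0,0,0.6],[0,0,0,0,0,0,0.62],[0,0,0,0,0,0,0.64],[0,0,0,0,0,0,0.66],[0,0,0,0,0,0,0.68],[0,0,0,0,0,0,0.68],[0,0,0,0,0,0,0.68]]]'

```text
time: 5.53
eef_pos: [0.5196, -0.0305, 0.0612]
tcp_rot: [-140.5, 89.8, -52.5]
ft_force: [0.2, -2.1, -2.3]
grip_width: 0.0327
```

```bash
python3 e.py
```

```text
t 5.5333 tcp jig [-70.4 -42.4  61.2] move [-0.8 -0.4  0.4] turn [-0.11 -0.15  0.12] F [ 0.2 -2.1 -2.3] w 32.7
```

The first squeeze went home at 32.7 mm with small side force. Next is one full pump cycle to test the timing.

Call:
step_arm --increments '[[[0,0,0,0,0,0,0.24],[0,0,0,0,0,0,0.24],[0,0,0,0,0,0,0.24],[0,0,0,0,0,0,0.24],[0,0,0,0,0,0,0.24],[0,0,0,0,0,0,0.24],[0,0,0,0,0,0,0.24],[0,0,0,0,0,0,0.24]]]' --squeeze 40

```text
time: 6.2
eef_pos: [0.5212, -0.0293, 0.0625]
tcp_rot: [-102.4, 89.7, -14.4]
ft_force: [-0.2, 0.9, -0.4]
grip_width: 0.0699
```

```bash
python3 e.py
```

```text
t 6.2 tcp jig [-68.8 -41.1  62.5] move [ 0.5  1.2 -0.9] turn [-0.1  -0.07  0.33] F [-0.2  0.9 -0.4] w 69.9
```

Call:
step_arm --increments '[[[0,0,0,0,0,0,0.68],[0,0,0,0,0,0,0.68],[0,0,0,0,0,0,0.68],[0,0,0,0,0,0,0.68],[0,0,0,0,0,0,0.68],[0,0,0,0,0,0,0.68],[0,0,0,0,0,0,0.68],[0,0,0,0,0,0,0.68]]]'

```text
time: 6.87
eef_pos: [0.5202, -0.0306, 0.0623]
tcp_rot: [-139.3, 89.7, -51.3]
ft_force: [-0.3, 1.2, 0.4]
grip_width: 0.0325
```

```bash
python3 e.py;  python3 - <<'E'
from h import *
s=snap("top"); cv2.imwrite("pics/p7.png",cv2.resize(cv2.convertScaleAbs(s["color"][170:245,205:355],alpha=1.6,beta=15),(800,400),interpolation=cv2.INTER_CUBIC))
E
```

```text
t 6.8667 tcp jig [-69.9 -42.5  62.3] move [0.3 0.1 0.5] turn [-0.08 -0.21  0.18] F [-0.3  1.2  0.4] w 32.5
```

View pics/p7.png

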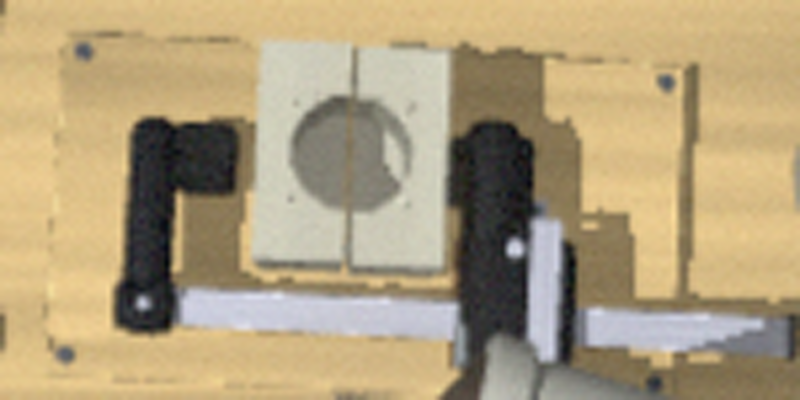

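The jaw screw moved from (23.8, …) to (26.8, …) px, about 7.4 mm over two squeezes (3.7 mm each). The mould gaps are still open. I'll write a tracker, and check that it works, before pumping on.

```bash
cat > m.py <<'E'
from h import *
import pickle,sys
k=8; T0=pickle.load(open("top.pkl","rb"))["color"]; up=lambda i:cv2.resize(i,None,fx=k,fy=k,interpolation=cv2.INTER_CUBIC)
s=snap("top"); im=s["color"]; out={}
for n,(x0,x1,y0,y1,z) in {"jaw":(220,236,203,233,.08),"far":(250,270,176,222,.103),"near":(272,291,176,222,.103),"board":(318,336,180,188,.018)}.items():
    r=cv2.matchTemplate(up(im[y0-4:y1+6,x0-6:x1+22]),up(T0[y0:y1,x0:x1]),cv2.TM_CCOEFF_NORMED); _,v,_,l=cv2.minMaxLoc(r)
    u=np.array(l)/k-[6,4]; out[n]=u[0]/s["fx"]*(1.0317-z)*1e3; print(n,"d=%.2f mm dv=%.2fpx c=%.3f"%(out[n],u[1],v))
print("jaw-far %.2f far-near %.2f"%(out["jaw"]-out["far"],out["far"]-out["near"]))
cv2.imwrite("pics/last.png",im)
E
python3 m.py
```

```text
jaw d=7.09 mm dv=0.12px c=0.991
far d=0.30 mm dv=0.00px c=0.976
near d=0.00 mm dv=0.00px c=0.995
board d=0.00 mm dv=0.00px c=0.990
jaw-far 6.79 far-near 0.30
```

Call:
step_arm --increments '[[[0,0,0,0,0,0,0.24],[0,0,0,0,0,0,0.24],[0,0,0,0,0,0,0.24],[0,0,0,0,0,0,0.24],[0,0,0,0,0,0,0.68],[0,0,0,0,0,0,0.68],[0,0,0,0,0,0,0.68],[0,0,0,0,0,0,0.68]]]'

```text
time: 7.63
eef_pos: [0.5202, -0.0295, 0.0622]
tcp_rot: [-137.7, 89.7, -49.6]
ft_force: [-0.8, -16.1, -4.5]
grip_width: 0.0345
```

```bash
python3 e.py; python3 m.py
```

```text
t 7.6333 tcp jig [-69.9 -41.4  62.2] move [ 0.2  0.1 -0.6] turn [ 0.01 -0.21  0.19] F [ -0.8 -16.1  -4.5] w 34.5
jaw d=9.25 mm dv=0.12px c=0.990
far d=0.60 mm dv=0.00px c=0.942
near d=0.00 mm dv=0.00px c=0.995
board d=0.00 mm dv=0.00px c=0.991
jaw-far 8.65 far-near 0.60
```

Call:
step_arm --increments '[[[0,0,0,0,0,0,0.68],[0,0,0,0,0,0,0.68],[0,0,0,0,0,0,0.24],[0,0,0,0,0,0,0.24],[0,0,0,0,0,0,0.24],[0,0,0,0,0,0,0.24],[0,0,0,0,0,0,0.24],[0,0,0,0,0,0,0.68]]]'

```text
time: 8.35
eef_pos: [0.5206, -0.0309, 0.0625]
tcp_rot: [-144.8, 89.6, -56.7]
ft_force: [0.0, 4.6, 0.8]
grip_width: 0.0608
```

Call:
step_arm --increments '[[[0,0,0,0,0,0,0.68],[0,0,0,0,0,0,0.68],[0,0,0,0,0,0,0.68],[0,0,0,0,0,0,0.68],[0,0,0,0,0,0,0.68],[0,0,0,0,0,0,0.68],[0,0,0,0,0,0,0.68],[0,0,0,0,0,0,0.68]]]'

```text
time: 9.02
eef_pos: [0.5194, -0.0306, 0.0622]
tcp_rot: [-167.8, 89.7, -79.7]
ft_force: [0.5, -0.5, 0.0]
grip_width: 0.0325
```

```bash
python3 e.py; python3 m.py
```

```text
t 9.0167 tcp jig [-70.7 -42.5  62.2] move [ 0.2 -0.7  0.5] turn [ 0.01 -0.3   0.07] F [ 0.5 -0.5  0. ] w 32.5
jaw d=13.25 mm dv=0.25px c=0.987
far d=0.60 mm dv=0.00px c=0.891
near d=0.00 mm dv=0.00px c=0.995
board d=0.00 mm dv=0.00px c=0.990
jaw-far 12.65 far-near 0.60
```

Call:
step_arm --increments '[[[0,0,0,0,0,0,0.24],[0,0,0,0,0,0,0.24],[0,0,0,0,0,0,0.24],[0,0,0,0,0,0,0.24],[0,0,0,0,0,0,0.24],[0,0,0,0,0,0,0.24],[0,0,0,0,0,0,0.24],[0,0,0,0,0,0,0.68]]]'

```text
time: 9.73
eef_pos: [0.5195, -0.031, 0.0622]
tcp_rot: [-169.0, 89.6, -80.9]
ft_force: [-0.1, -0.0, 0.6]
grip_width: 0.0654
```

Call:
step_arm --increments '[[[0,0,0,0,0,0,0.68],[0,0,0,0,0,0,0.68],[0,0,0,0,0,0,0.68],[0,0,0,0,0,0,0.68],[0,0,0,0,0,0,0.68],[0,0,0,0,0,0,0.68],[0,0,0,0,0,0,0.68],[0,0,0,0,0,0,0.68]]]'

```text
time: 10.4
eef_pos: [0.5181, -0.0305, 0.0618]
tcp_rot: [160.6, 89.6, -111.2]
ft_force: [0.3, -0.4, 0.6]
grip_width: 0.0323
```

```bash
python3 e.py; python3 m.py
```

```text
t 10.4 tcp jig [-72.  -42.4  61.8] move [-0.2 -2.   0.4] turn [ 0.05 -0.33 -0.12] F [ 0.3 -0.4  0.6] w 32.3
jaw d=16.65 mm dv=0.25px c=0.980
far d=0.90 mm dv=0.00px c=0.886
near d=0.00 mm dv=0.00px c=0.995
board d=0.00 mm dv=0.00px c=0.990
jaw-far 15.74 far-near 0.90
```

Call:
step_arm --increments '[[[0,0,0,0,0,0,0.24],[0,0,0,0,0,0,0.24],[0,0,0,0,0,0,0.24],[0,0,0,0,0,0,0.24],[0,0,0,0,0,0,0.24],[0,0,0,0,0,0,0.24],[0,0,0,0,0,0,0.24],[0,0,0,0,0,0,0.68]]]'

```text
time: 11.12
eef_pos: [0.5186, -0.031, 0.062]
tcp_rot: [174.8, 89.5, -97.0]
ft_force: [-0.4, 0.3, -0.3]
grip_width: 0.0652
```

Call:
step_arm --increments '[[[0,0,0,0,0,0,0.68],[0,0,0,0,0,0,0.68],[0,0,0,0,0,0,0.68],[0,0,0,0,0,0,0.68],[0,0,0,0,0,0,0.68],[0,0,0,0,0,0,0.68],[0,0,0,0,0,0,0.68],[0,0,0,0,0,0,0.68]]]'

```text
time: 11.78
eef_pos: [0.5172, -0.0305, 0.0615]
tcp_rot: [148.6, 89.6, -123.2]
ft_force: [0.4, -0.2, 0.4]
grip_width: 0.0324
```

```bash
python3 e.py; python3 m.py
```

```text
t 11.7833 tcp jig [-72.8 -42.5  61.5] move [-0.5 -2.8  0.5] turn [ 0.09 -0.37 -0.23] F [ 0.4 -0.2  0.4] w 32.4
jaw d=19.73 mm dv=0.38px c=0.986
far d=3.31 mm dv=0.12px c=0.884
near d=0.30 mm dv=0.00px c=0.986
board d=0.00 mm dv=0.00px c=0.990
jaw-far 16.42 far-near 3.01
```

Call:
step_arm --increments '[[[0,0,0,0,0,0,0.24],[0,0,0,0,0,0,0.24],[0,-1,0,0,0,0,0.24],[0,-1,0,0,0,0,0.24],[0,0,0,0,0,0,0.24],[0,0,0,0,0,0,0.24],[0,0,0,0,0,0,0.24],[0,0,0,0,0,0,0.68]]]'

```text
time: 12.5
eef_pos: [0.5194, -0.0308, 0.0614]
tcp_rot: [154.5, 89.5, -117.2]
ft_force: [-0.5, 0.0, 0.4]
grip_width: 0.0652
```

Call:
step_arm --increments '[[[0,0,0,0,0,0,0.68],[0,0,0,0,0,0,0.68],[0,0,0,0,0,0,0.68],[0,0,0,0,0,0,0.68],[0,0,0,0,0,0,0.68],[0,0,0,0,0,0,0.68],[0,0,0,0,0,0,0.68],[0,0,0,0,0,0,0.68]]]'

```text
time: 13.17
eef_pos: [0.5182, -0.0305, 0.061]
tcp_rot: [136.0, 89.4, -135.8]
ft_force: [-1.0, 0.6, 0.0]
grip_width: 0.0326
```

```bash
python3 e.py; python3 m.py; python3 - <<'E'
import cv2
im=cv2.imread("pics/last.png"); cv2.imwrite("pics/p8.png",cv2.resize(cv2.convertScaleAbs(im[170:240,215:315],alpha=1.6,beta=15),(800,560),interpolation=cv2.INTER_CUBIC))
E
```

```text
t 13.1667 tcp jig [-71.8 -42.4  61. ] move [-1.  -1.8  0.4] turn [ 0.13 -0.41 -0.39] F [-1.   0.6  0. ] w 32.6
jaw d=22.81 mm dv=0.50px c=0.988
far d=6.02 mm dv=0.25px c=0.878
near d=2.41 mm dv=0.00px c=0.969
board d=0.00 mm dv=0.00px c=0.991
jaw-far 16.79 far-near 3.61
```

View pics/p8.png

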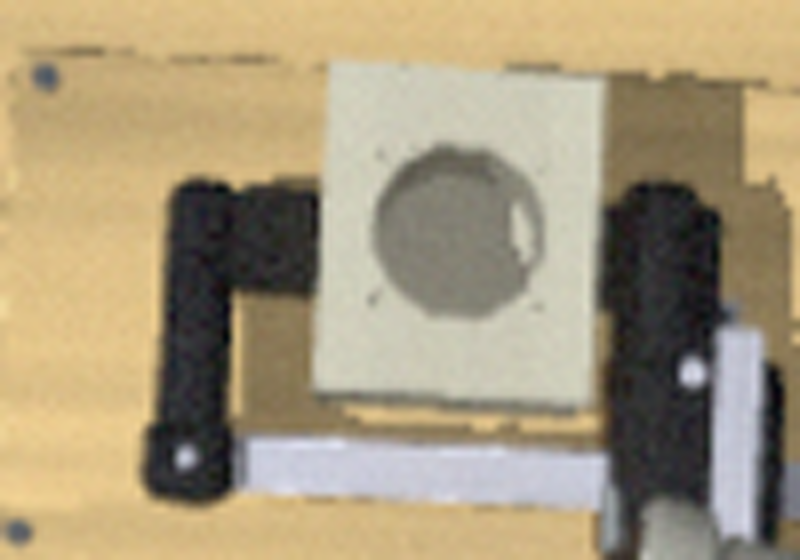

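The halves are now touching: the seam has closed, and the right edge of the mould is at x≈603 with the fixed pad at about 605. Pumping on with tracking.

Call:
step_arm --increments '[[[0,0,0,0,0,0,0.24],[0,0,0,0,0,0,0.24],[-0.5,-1,0,0,0,0,0.24],[0,-1,0,0,0,0,0.24],[0,0,0,0,0,0,0.24],[0,0,0,0,0,0,0.24],[0,0,0,0,0,0,0.24],[0,0,0,0,0,0,0.68]]]'

```text
time: 13.88
eef_pos: [0.5207, -0.0308, 0.0616]
tcp_rot: [145.4, 89.4, -126.3]
ft_force: [0.1, 0.4, -0.1]
grip_width: 0.0649
```

Call:
step_arm --increments '[[[0,0,0,0,0,0,0.68],[0,0,0,0,0,0,0.68],[0,0,0,0,0,0,0.68],[0,0,0,0,0,0,0.68],[0,0,0,0,0,0,0.68],[0,0,0,0,0,0,0.68],[0,0,0,0,0,0,0.68],[0,0,0,0,0,0,0.68]]]'

```text
time: 14.55
eef_pos: [0.5195, -0.0305, 0.0611]
tcp_rot: [130.0, 89.3, -141.7]
ft_force: [0.6, -0.2, 0.3]
grip_width: 0.032
```

```bash
python3 e.py; python3 m.py
```

```text
t 14.55 tcp jig [-70.5 -42.4  61.1] move [-0.9 -0.5  0.4] turn [ 0.14 -0.44 -0.52] F [ 0.6 -0.2  0.3] w 32.0
jaw d=25.28 mm dv=0.50px c=0.988
far d=6.92 mm dv=0.25px c=0.878
near d=3.01 mm dv=0.12px c=0.966
board d=0.00 mm dv=0.00px c=0.990
jaw-far 18.36 far-near 3.91
```

Call:
step_arm --increments '[[[0,0,0,0,0,0,0.24],[0,0,0,0,0,0,0.24],[-0.5,-0.5,0,0,0,0,0.24],[0,-0.5,0,0,0,0,0.24],[0,0,0,0,0,0,0.24],[0,0,0,0,0,0,0.24],[0,0,0,0,0,0,0.24],[0,0,0,0,0,0,0.68]]]'

```text
time: 15.27
eef_pos: [0.521, -0.0308, 0.0618]
tcp_rot: [140.2, 89.3, -131.5]
ft_force: [-0.3, 0.6, -0.4]
grip_width: 0.0647
```

```bash
python3 m.py
```

```text
jaw d=24.97 mm dv=0.50px c=0.989
far d=6.92 mm dv=0.25px c=0.877
near d=2.71 mm dv=0.12px c=0.966
board d=0.00 mm dv=0.00px c=0.991
jaw-far 18.05 far-near 4.21
```

Call:
step_arm --increments '[[[0,0,0,0,0,0,0.68],[0,0,0,0,0,0,0.68],[0,0,0,0,0,0,0.68],[0,0,0,0,0,0,0.68],[0,0,0,0,0,0,0.68],[0,0,0,0,0,0,0.68],[0,0,0,0,0,0,0.68],[0,0,0,0,0,0,0.68]]]'

```text
time: 15.98
eef_pos: [0.52, -0.0305, 0.0613]
tcp_rot: [127.4, 89.2, -144.4]
ft_force: [0.2, -0.4, 0.4]
grip_width: 0.0326
```

```bash
python3 e.py; python3 m.py; python3 - <<'E'
import cv2
im=cv2.imread("pics/last.png"); cv2.imwrite("pics/p9.png",cv2.resize(cv2.convertScaleAbs(im[170:240,215:315],alpha=1.6,beta=15),(800,560),interpolation=cv2.INTER_CUBIC))
E
```

```text
t 15.9833 tcp jig [-70.1 -42.4  61.3] move [-0.7 -0.1  0.4] turn [ 0.17 -0.46 -0.6 ] F [ 0.2 -0.4  0.4] w 32.6
jaw d=27.43 mm dv=0.62px c=0.991
far d=6.92 mm dv=0.25px c=0.878
near d=3.01 mm dv=0.12px c=0.964
board d=0.00 mm dv=0.00px c=0.990
jaw-far 20.52 far-near 3.91
```

View pics/p9.png

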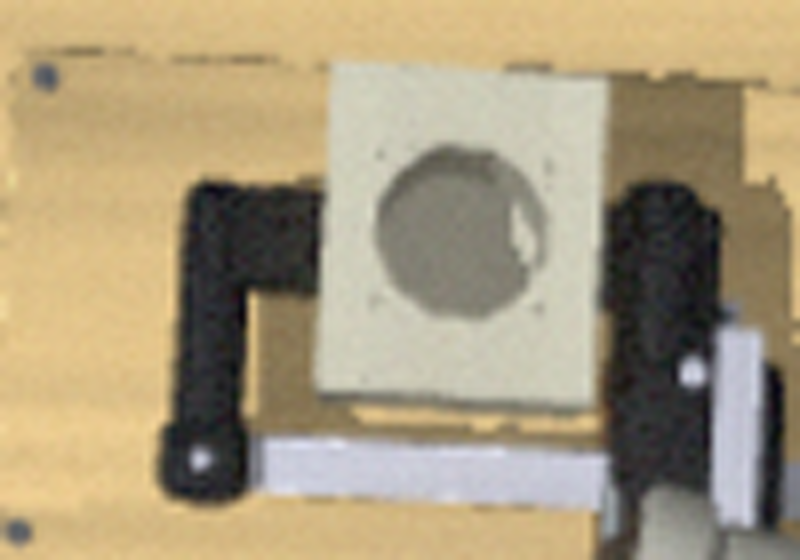

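Both halves are closed and against the fixed pad, and they didn't move on the last squeeze. The jaw screw is now at (200,458). The pad compression works out at about 1 mm from sliding plus 3.7 mm since, so 4.7–5.3 mm. Another pump would overshoot to about 7 mm, so I'm handing in with the trigger held.

```bash
python3 - <<'E'
from h import *
s=arm.state(); print(s["time"],s["grip_width"],s["ft_force"].round(1)); print(arm.close_job())
E
```

```text
16.0333 0.032655172956850186 [ 0.6  0.  -0. ]
the job is handed in; nothing more can be done
None
```

The mould is closed, and I handed the job in at 16 s with the trigger still fully squeezed (opening 32.7 mm, side force under 1 N). It took nine squeezes of the trigger, by the trigger only.

**Mould:** By image tracking the jaw advanced about 27.4 mm. The far half moved about 6.9 mm and the near half about 3.0 mm. The seam is closed, and neither half moved on the last squeeze, so they are against the fixed pad.

**Soft pad:** I estimate it is pressed in 4.7 to 5.3 mm. This comes from the jaw's travel relative to the mould plus an assumed 1 mm or so from sliding, and I did not measure the force directly. The far-half tracking may read up to about 0.6 mm off. I stopped because one more pump would have taken the pad to about 7 mm.

**Other objects:** The arm stayed clear of the beaker, brush, bat and look-alikes. I did not take a final picture to check that they had not moved.

**Other readings:** The first jig fit was about 2 mm off at the handle. I refined it, and the gripper then centred itself on the first squeeze. The third squeeze briefly showed 16 N sideways because I read it before the fingers had finished closing. It was near zero once they had.

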